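Zero the logger and finger-check a displacement transducer

TASK

Check the channel of the wide transducer, the one with the flat disc on its plunger: with the fingertips first press the large round zero key on the tilted data logger all the way in and let it come back out, then push the disc gently down, about half of the plunger's stroke and never to its end, and let it spring back up by itself. Pinch, lift and shift nothing: the logger stays at the tilt it has, its three square keys are not pressed, the two slim ball-tipped transducers are not touched, and everything else on the bench stays where it is. Finish with the hand clear.

Things in the scene. Friction and masses are not known exactly. Their poses are not given: they have to be found in the camera images.
- cradle: blue trunnion cradle, fixed: base 130 x 226 mm, two bell-shaped cheeks at y = +/-104 mm, 132 mm high. Origin: centre of its underside. The white logger box (110 x 178 x 82 mm) tilts between them about the cradle's y, 105 mm up; its top face, 40 mm from the axis, is the panel: square keys and display on the +y side, round key on the -y side, terminal strip 11 mm proud along the +x edge
- logger (a joint): tilt of the logger box in its cradle, rad: 0 = panel level and facing up, positive = panel leaning towards the cradle's -x (towards the robot). It is stiff and stays where it is left; about 1.2 N m turns it
- panel_edge (a point): middle of the near (-x) edge of the logger's panel, on the tilting box (55 mm in front of and 40 mm above the tilt axis at zero tilt); z axis = outward normal of the panel
- round_key (a joint): travel of the large round zero key, m: 0 = out, 0.005 = fully in. Spring return: starts to move at 2 N, fully in at 4.5 N
- round_key_face (a point): centre of the outer face of the round zero key (black, 26 mm diameter, stands 10 mm proud of the panel when out, and moves with the key); z axis = outward normal of the panel, so it is pressed along -z; y axis = along the panel, towards the square keys
- square_key1 (a joint): travel of the square key nearest the round key (14 mm square, 8 mm proud, its centre 50 mm from the round key's in the panel's y and 14 mm nearer the panel's near edge), m: 0 = out, 0.005 = in. Leave alone
- square_key2 (a joint): the same for the middle square key, 28 mm farther along
- square_key3 (a joint): the same for the last square key, another 28 mm along
- disc_stand: the wide transducer in its loose steel stand, about 1.3 kg. Origin: on the bench under the barrel's axis. Base plate x -35 to +55, y +/-30, 14 mm thick; pillar at x 40 mm, up to 106 mm; upright steel barrel 32 mm diameter, top at 118 mm, its bush at 124 mm. Above it a 6 mm rod carries a flat disc, 30 mm diameter, 5 mm thick, its top 163 mm above the bench at rest
- disc_plunger_tip (a point): centre of the top face of the flat disc on the wide transducer's plunger; moves with it
- disc_plunger (a joint): how far the plunger is pushed down, m: 0 = up at rest, 0.025 = end of its stroke. Spring return: starts to move at 1.6 N, about 2.6 N half way, 3.6 N at the end
- ball_stand1: a slim transducer in a like stand: barrel 20 mm diameter, top at 110 mm, with a 10 mm steel ball on its plunger, 160 mm above the bench; origin and base plate as for disc_stand. Not to be touched
- ball_stand2: another slim ball-tipped transducer, the same as ball_stand1. Not to be touched
- screwdriver: black-handled screwdriver, 190 mm long, 26 mm thick, lying between robot and logger; origin under its middle
- spanner: steel spanner, 170 mm long, 8 mm thick, lying flat at the back; origin under its middle
- loupe: black eyepiece magnifier, 33 mm diameter, 32 mm high, standing among the transducers; origin under its centre
- cal_weight: steel calibration weight with a knob, 34 mm diameter, 52 mm high; origin under its centre
- jar: white jar with black lid, 60 mm diameter, 70 mm high; origin under its centre
- bolt: hex bolt standing on its head, 24 mm across flats, 65 mm high; origin under its centre
- mug: white mug, 80 mm diameter, 92 mm high, behind the logger; origin under its centre
There are look-alikes about, which are no part of the job. What is shaped like the disc_stand but yellow is not meant.

How it is judged:
By the outcome, as a careful person would: the job done as asked, in the order asked, and still so for the second after the job is handed in, with the robot touching nothing.
It also fails if it takes over 38 s, if anything falls off the work surface, if the arm or the gripper's body presses on something with over 40 N, if the wrist force passes 120 N, or if a joint passes its speed limit or range.

ROBOT

A 6-joint arm with a two-finger parallel gripper is mounted at the origin on the work surface. World frame = base frame: x ahead of the robot, y to its left, z up, the work surface at z = 0. Lengths are in m, angles in rad, forces in N, time in s.
With the tool pointing down it reaches from about 0.3 to 0.75 m from the base axis. Payload 8.5 kg.
Tool frame: the origin (TCP) lies at the very end of the fingers, on their centre line; the grasp point (between the pads) lies 19 mm behind it; z points along the fingers, y is the line along which they close (so a half turn about z gives the same grasp; the last joint's range is limited). The gripper opens to 88 mm and grips with 3 to 60 N. Pads are 18 mm wide; open, the fingers measure 123 mm over their backs; the gripper's body (75 mm by 187 mm) begins 45 mm behind the grasp point.
Start: joints at [0.916, 0.381, 1.297, -0, 1.464, -0.215], TCP at [0.234, 0.498, 0.239] pointing down, gripper open.
Joint ranges: [-3.11, 3.11], [-0.89, 2.33], [0.22, 2.48], [-1.42, 4.56], [0.17, 2.85], [-2.88, 2.88]. Speed limits (rad/s): [2.39, 2.39, 3.14, 3.14, 3.14, 3.14].

INTERFACE

Orientations are given as a 3x3 rotation matrix whose columns are the frame's x, y, z axes.
In Python, from rig import ctrl gives the robot as it stands. The module is installed in compiled form; this text tells all that it offers.
- The arm moves only by the tool servo_tool, never from a script. Its argument "rows" is a list of rows, each a list of 2 entries, a list of its own where there are three numbers: the shift along the tool's x, y, z in cm, then the turn, a rotation vector about the tool's x, y, z in rad. In form: [[[tx, ty, tz], [ax, ay, az]], ...]. A call has 1 to 12 rows; each row shifts and turns the commanded pose from where the row before left it, along the tool's axes as they then stand; what a row does not reach is not made up. A row lasts 1/10 s, in which the tool goes at most 50 mm and 8.59 degrees, less where a joint would pass 70% of its speed; a pose out of reach is approached as far as the arm can. A call is refused whole if a number of a shift passes 5 or a number of a turn 0.15, either way. A call with a gripper value outside its range is refused whole. "hand" is the opening, from 0 (shut) to 1 (fully open), set as the call begins (left out, the last holds). The fingers move at their own pace and stop on an object; the grip force is fixed at half the most. Time passes only in rows, so rows that do not move let the fingers close. It gives the time, the measured TCP pose, the force, the opening and the grip force at its end, in the units of the state.
- ctrl.read_state(): the state, without advancing time (a new reading comes with each control period).
- ctrl.get_image(name): name is "scene" or "side" or "wrist"; returns the picture (420x560x3 uint8, red, green, blue); there is no depth.
- ctrl.calibration(name): a dict with "fovy" (degrees; the focal length in pixels is half the picture's height over the tangent of half this angle, whatever the lens; pixels are square), "cx", "cy" (the principal point, pixels), "T" (4x4, takes a point from camera to world coordinates). Camera axes: x right, y up, looking along -z (the intrinsics and any distortion apply to the point x, -y, -z); pixel columns grow to the right and rows downward; lengths in m; the calibration is good to about 2 mm. A picture is of the moment at which its call begins: read the wrist's pose just before it. calibration takes no time and is no camera call; for the wrist camera it gives the pose at the moment of the call.
- ctrl.finish_job(): hands the job in; it is judged then, once.
The state is a dict: "t": time; "joint_pos": joint angles; "qvel": joint speeds; "joint_efforts": joint torques, N m; "ee_pos": TCP position; "eef_rot": TCP orientation; "wrist_force": force on the tool from outside, world axes, zero at the start; "moment": the same for the moment, N m; "gripper_width": opening from 0.0 (shut) to 1.0 (fully open); "gripper_force": force on a finger pad.
Only numpy, scipy, OpenCV 4.12 (cv2) and the standard library are available. Lean on these libraries where they do the work, as an engineer would, in place of code of your own. Each camera call takes 0.05 s, during which the arm holds its last target. There are 200 camera calls.

## Working session

There is one attempt and no reset: what is moved stays moved. The work goes in short steps, Python scripts to look and compute and a tool call to move; the robot and the scene stay as the last step left them, time stands still between calls to the robot, and variables do not carry over. Pictures are saved under pics/ and viewed, at most 10 in all, crops included, and the job is handed in when it is done.

Besides the shell and the picture viewer there is one more tool, called after "Request:" as name(argument=value, ...), one argument or row to a line, values as JSON. servo_tool: Moves the arm, as the interface text tells. Its arguments: {"type":"object","properties":{"rows":{"type":"array"},"hand":{"type":"number"}},"required":["rows"]}

```bash
mkdir -p pics; python3 - <<'E'
from rig import ctrl
import cv2,numpy as np
for n in ("scene","side","wrist"):
    c=ctrl.calibration(n); print(n,{k:(np.round(v,4).tolist() if k=="T" else v) for k,v in c.items()})
    cv2.imwrite(f"pics/{n}0.png",ctrl.get_image(n)[:,:,::-1])
s=ctrl.read_state(); print(s)
E
```

```text
scene {'fovy': 50.296279831554045, 'cx': 277.40045895468603, 'cy': 209.36139626308002, 'T': [[0.6529, -0.5906, 0.4743, 1.0764], [0.7574, 0.5151, -0.4013, -0.3841], [-0.0073, 0.6212, 0.7836, 1.0309], [0.0, 0.0, 0.0, 1.0]]}
side {'fovy': 54.18354934946591, 'cx': 281.24096455366475, 'cy': 211.5916695210874, 'T': [[0.725, 0.3359, -0.6013, -0.1995], [-0.6887, 0.3548, -0.6323, -0.7513], [0.0009, 0.8725, 0.4885, 0.7217], [0.0, 0.0, 0.0, 1.0]]}
wrist {'fovy': 67.51363662067817, 'cx': 276.3613665751213, 'cy': 209.4758879682679, 'T': [[0.4248, -0.8597, -0.2836, 0.1583], [0.9053, 0.4032, 0.1337, 0.5319], [-0.0006, -0.3136, 0.9496, 0.3832], [0.0, 0.0, 0.0, 1.0]]}
{'t': 0.15, 'joint_pos': array([ 9.15708106e-01,  3.81052406e-01,  1.29798917e+00,  6.05149172e-06,
        1.46359170e+00, -2.15294512e-01]), 'qvel': array([-1.52868971e-04, -1.12807794e-03, -3.49435349e-03,  1.67408701e-04,
       -4.73661253e-05, -1.04215107e-04]), 'joint_efforts': array([ 2.08279271e-03, -4.38084483e+01, -2.24616748e+01,  7.12910760e-02,
        3.43680067e-02, -6.13833822e-05]), 'ee_pos': array([0.23404223, 0.49750673, 0.23830649]), 'eef_rot': array([[-9.04839161e-01,  4.25753079e-01, -6.38748805e-04],
       [ 4.25753497e-01,  9.04838817e-01, -8.21541931e-04],
       [ 2.28190707e-04, -1.01531285e-03, -9.99999459e-01]]), 'wrist_force': array([-0.06964656, -0.46350915,  0.3657257 ]), 'moment': array([0.05866763, 0.00310364, 0.0178582 ]), 'gripper_force': 0.0, 'gripper_width': 0.9997023198492536}
```

View pics/scene0.png

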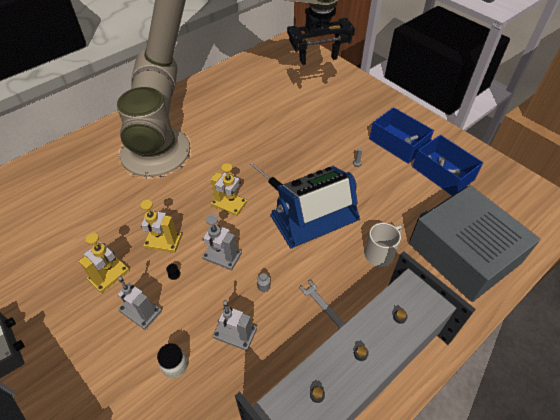

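View pics/side0.png

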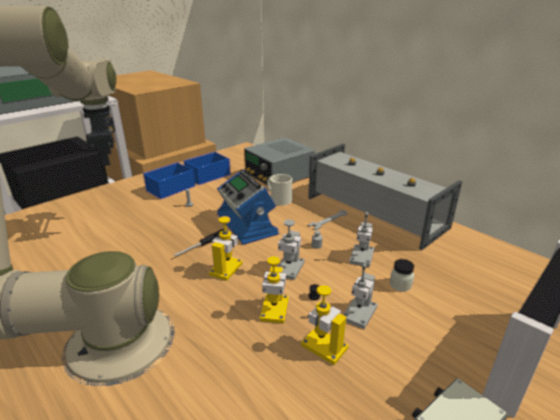

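The scene shows a logger at about (315,200), with steel stands at (220,240), (138,300) and (235,325) and yellow decoys. I'll zoom in to see which steel one carries the disc.

```bash
python3 - <<'E'
import cv2,numpy as np
a=cv2.imread("pics/scene0.png");b=cv2.imread("pics/side0.png")
A=cv2.resize(a[150:350,100:366],(798,600),interpolation=cv2.INTER_CUBIC)
B=cv2.resize(b[160:340,200:420],(733,600),interpolation=cv2.INTER_CUBIC)
cv2.imwrite("pics/A.png",A);cv2.imwrite("pics/B.png",B)
E
```

```text
(no output)
```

View pics/A.png

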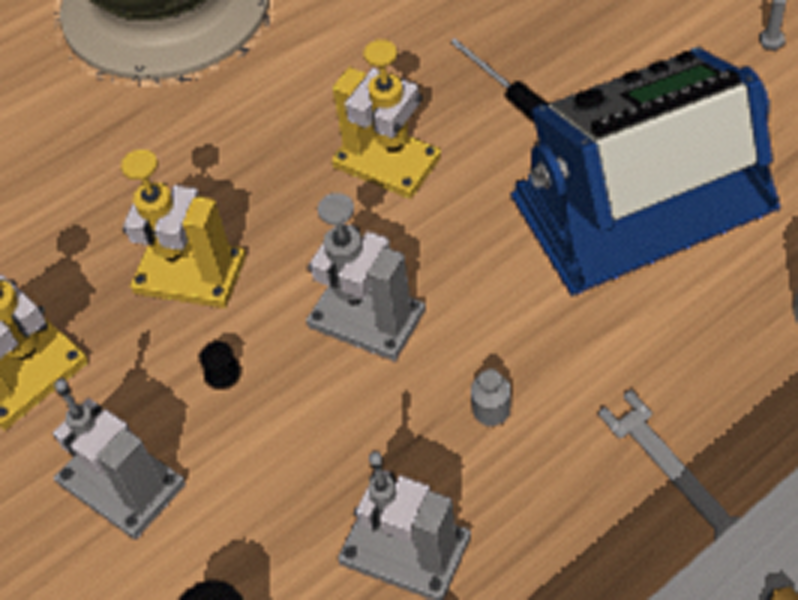

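View pics/B.png

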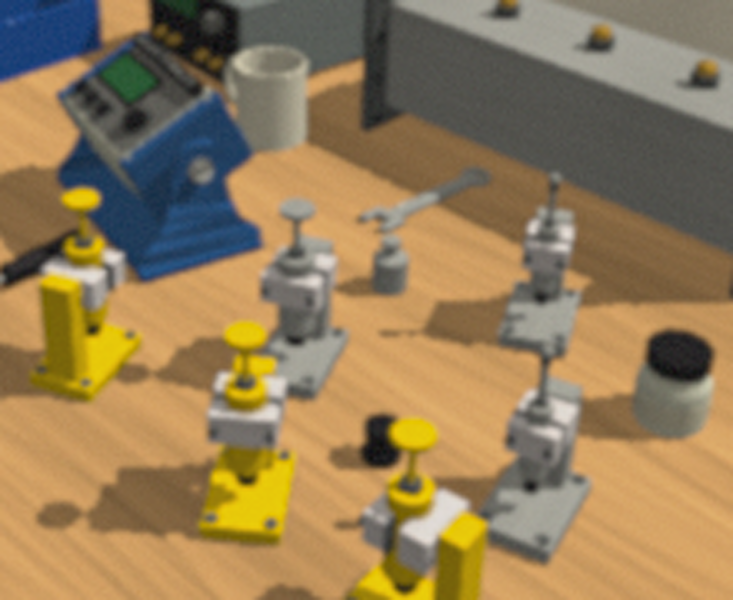

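The steel disc is at A(336,209) and B(297,210). The round key is at A(592,99) and B(134,120). Next I triangulate.

```bash
cat > h.py <<'E'
from rig import ctrl
import numpy as np
def ray(c,u,v):
    f=210/np.tan(np.radians(c["fovy"])/2); T=np.array(c["T"])
    d=T[:3,:3]@np.array([(u-c["cx"])/f,-(v-c["cy"])/f,-1]); return T[:3,3],d/np.linalg.norm(d)
def plane(c,u,v,z):
    o,d=ray(c,u,v); return o+d*(z-o[2])/d[2]
def tri(*rs):
    M=sum(np.eye(3)-np.outer(d,d) for o,d in rs); b=sum((np.eye(3)-np.outer(d,d))@o for o,d in rs)
    p=np.linalg.solve(M,b); return p,[1e3*np.linalg.norm(np.cross(p-o,d)) for o,d in rs]
def proj(c,p):
    f=210/np.tan(np.radians(c["fovy"])/2); T=np.array(c["T"]); q=T[:3,:3].T@(p-T[:3,3])
    return c["cx"]-f*q[0]/q[2], c["cy"]+f*q[1]/q[2]
E
python3 - <<'E'
from h import *
np.set_printoptions(precision=4,suppress=True)
S=ctrl.calibration("scene");D=ctrl.calibration("side")
for n,a,b in [("disc",(336,209),(297,210)),("round",(592,99),(134,120)),("pin-",(543,176),(202,168)),("near-y corner",(552,108),(125,162)),("weight top",(491,375),(391,242)),("ball1",(61,387),(546,350)),("ball2",(375,459),(554,182)),("yel near",(380,52),(82,199)),("yel2",(140,164),(246,338)),("far -y corner",(601,142),(209,93))]:
    print(n,*tri(ray(S,a[0]/3+100,a[1]/3+150),ray(D,b[0]/3.3333+200,b[1]/3.3333+160)), "z163 scene", plane(S,a[0]/3+100,a[1]/3+150,.163)[:2],"side",plane(D,b[0]/3.3333+200,b[1]/3.3333+160,.163)[:2])
E
```

```text
disc [ 0.4674 -0.0795  0.1574] [np.float64(0.9630534856013142), np.float64(0.9630534856013028)] z163 scene [ 0.4707 -0.0805] side [ 0.4605 -0.0875]
round [0.5006 0.1738 0.1331] [np.float64(1.075238623763162), np.float64(1.0752386237632596)] z163 scene [0.519  0.1564] side [0.4647 0.1252]
pin- [0.5201 0.0989 0.1036] [np.float64(0.5812581793396348), np.float64(0.5812581793396191)] z163 scene [0.5553 0.0685] side [0.4508 0.0164]
near-y corner [0.4702 0.1525 0.1089] [np.float64(2.447765497218944), np.float64(2.4477654972189122)] z163 scene [0.504  0.1235] side [0.4103 0.0691]
weight top [ 0.6199 -0.0473  0.0478] [np.float64(3.2637186018659876), np.float64(3.2637186018660787)] z163 scene [ 0.6718 -0.0839] side [ 0.4793 -0.1711]
ball1 [ 0.4648 -0.3288  0.1532] [np.float64(0.17665730719212658), np.float64(0.1766573071922034)] z163 scene [ 0.4717 -0.3295] side [ 0.4534 -0.3358]
ball2 [ 0.665  -0.1877  0.1506] [np.float64(1.1075780193360034), np.float64(1.107578019335922)] z163 scene [ 0.6703 -0.1894] side [ 0.6461 -0.2012]
yel near [0.351  0.0522 0.159 ] [np.float64(1.5188815653591807), np.float64(1.5188815653591383)] z163 scene [0.353  0.0518] side [0.3467 0.0441]
yel2 [ 0.3208 -0.1769  0.1568] [np.float64(2.0379653840342793), np.float64(2.037965384034304)] z163 scene [ 0.3246 -0.1765] side [ 0.3149 -0.1858]
far -y corner [0.5577 0.1311 0.1577] [np.float64(1.3919187086263194), np.float64(1.3919187086263263)] z163 scene [0.5598 0.1294] side [0.55   0.1205]
```

The triangulated heights match the known ones to about 5 mm (disc 0.157 against 0.163). I'll close the fingers and get a wrist view over the logger for precision.

Request:
servo_tool(
  hand=0,
  rows=[
    [[-3.4, -1.5, -1], [0, 0, 0]],
    [[-3.4, -1.5, -1], [0, 0, 0]],
    [[-3.4, -1.5, -1], [0, 0, 0]],
    [[-3.4, -1.5, -1], [0, 0, 0]],
    [[-3.4, -1.5, -1], [0, 0, 0]],
    [[-3.4, -1.5, -1], [0, 0, 0]],
    [[-3.4, -1.5, 0], [0, 0, 0]],
    [[-3.4, -1.5, 0], [0, 0, 0]],
    [[-3.4, -1.5, 0], [0, 0, 0]],
    [[-3.4, -1.5, 0], [0, 0, 0]],
    [[-3.4, -1.5, 0], [0, 0, 0]],
    [[-3.4, -1.5, 0], [0, 0, 0]],
  ],
)

```text
t: 1.35
ee_pos: [0.5274, 0.1597, 0.2986]
eef_rot: [[-0.905, 0.426, -0.001], [0.426, 0.905, -0.0], [0.0, -0.0, -1.0]]
wrist_force: [-0.4, 0.7, 0.2]
gripper_width: 0.006
gripper_force: 0.0
```

Request:
servo_tool(
  rows=[
    [[0, 0, 0], [0, 0, 0]],
    [[0, 0, 0], [0, 0, 0]],
  ],
)

```text
t: 1.55
ee_pos: [0.5267, 0.1608, 0.2983]
eef_rot: [[-0.904, 0.427, -0.001], [0.427, 0.904, 0.0], [0.001, -0.0, -1.0]]
wrist_force: [-0.7, -0.2, 0.8]
gripper_width: 0.001
gripper_force: 0.0
```

```bash
python3 - <<'E'
from rig import ctrl
import cv2,numpy as np,json
s=ctrl.read_state();c=ctrl.calibration("wrist")
cv2.imwrite("pics/w1.png",cv2.resize(ctrl.get_image("wrist")[:,:,::-1],(784,588),interpolation=cv2.INTER_CUBIC))
c["T"]=np.array(c["T"]).tolist();json.dump(c,open("w1.json","w"));print(s["ee_pos"],s["qvel"].max())
E
```

```text
[0.52670488 0.16077587 0.29827136] 0.03317075026248741
```

View pics/w1.png

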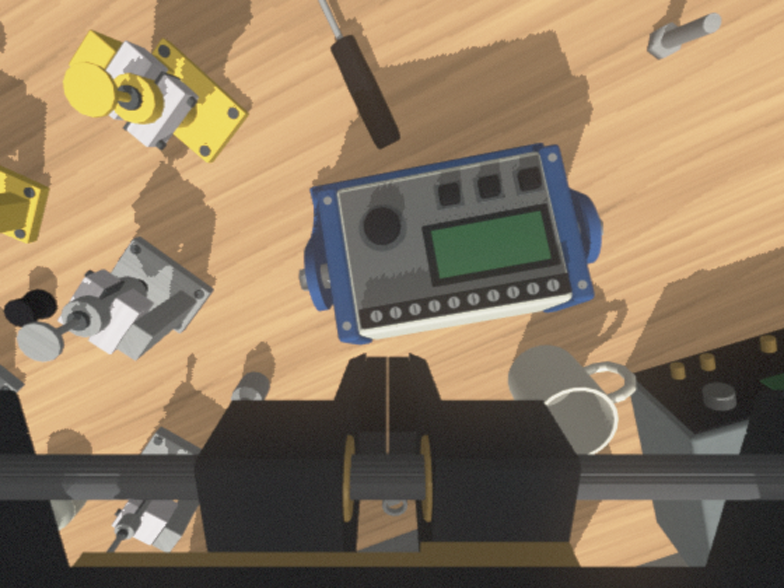

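Wrist view: the round key is at (381,228), the squares at (449,194), (489,187) and (529,180), the box corners at (312,188), (557,146), (347,343) and (594,297), and the grey disc at (40,341). I fit the logger pose to these points with scipy and triangulate the disc.

```bash
cat > fit.py <<'E'
from h import *
import json
from scipy.optimize import least_squares
np.set_printoptions(precision=4,suppress=True)
S=ctrl.calibration("scene");D=ctrl.calibration("side");W=json.load(open("w1.json"))
w=lambda u,v:(W,(u+.5)/1.4-.5,(v+.5)/1.4-.5)
sc=lambda u,v:(S,u/3+100,v/3+150); sd=lambda u,v:(D,u/3.3333+200,v/3.3333+160)
def frame(p):
    x,y,psi,t=p[:4]; Rz=np.array([[np.cos(psi),-np.sin(psi),0],[np.sin(psi),np.cos(psi),0],[0,0,1]])
    Ry=np.array([[np.cos(-t),0,np.sin(-t)],[0,1,0],[-np.sin(-t),0,np.cos(-t)]]); return np.array([x,y,.105]),Rz@Ry
def P(p,q): o,R=frame(p); return o+R@(np.array(q)/1e3+[0,0,.04])
obs=[("K",0,0,10,w(381,228)),("K",-14,50,8,w(449,194)),("K",-14,78,8,w(489,187)),("K",-14,106,8,w(529,180)),
("B",-55,-89,0,w(312,188)),("B",-55,89,0,w(557,146)),("B",55,-89,0,w(347,343)),("B",55,89,0,w(594,297)),("K",0,0,10,sc(592,99)),("K",0,0,10,sd(134,120))]
def res(p,flat=True):
    r=[]
    for k,x,y,z,o in obs:
        if k=="K": x,y=x+p[4],y+p[5]
        r.append(np.subtract(proj(o[0],P(p,(x,y,z))),o[1:]))
    return np.ravel(r) if flat else np.array(r)
if __name__=="__main__":
    s=least_squares(res,[.53,.2,-.2,.4,0,-50],loss="soft_l1",x_scale=[.01,.01,.1,.1,10,10])
    print(s.x,np.degrees(s.x[2:4]));print(res(s.x,False))
    print("key",P(s.x,(s.x[4],s.x[5],10)));print(frame(s.x)[1])
    np.save("p.npy",s.x)
    print("disc",plane(*w(40,341),.163),plane(*sc(336,209),.163),plane(*sd(297,210),.163),tri(*[ray(*o) for o in (w(40,341),sc(336,209),sd(297,210))]))
E
python3 fit.py
```

```text
[  0.5431   0.202   -0.252    0.472  -17.0421 -43.5225] [-14.4378  27.0427]
[[-0.2803 -0.6073]
 [-0.2511  0.8946]
 [ 0.0265  0.3436]
 [ 0.6172 -0.2675]
 [ 0.1722  3.8598]
 [ 0.2998 -0.5065]
 [-8.9249 -0.1277]
 [ 0.7268  0.0962]
 [-2.548  -2.0076]
 [-0.7502 -1.7183]]
key [0.4956 0.1693 0.1418]
[[ 0.8625  0.2493 -0.4403]
 [-0.2221  0.9684  0.1134]
 [ 0.4547  0.      0.8907]]
disc [ 0.4632 -0.0773  0.163 ] [ 0.4707 -0.0805  0.163 ] [ 0.4605 -0.0875  0.163 ] (array([ 0.4657, -0.0805,  0.1582]), [np.float64(2.4567395636844838), np.float64(2.334312231802662), np.float64(1.325969131993541)])
```

```bash
sed -i 's/("B",55,-89,0,w(347,343)),//; s/("B",-55,-89,0,w(312,188)),//' fit.py; python3 fit.py; cat > go.py <<'E'
from fit import *
from scipy.spatial.transform import Rotation as Ro
def target(): 
    p=np.load("p.npy"); R=frame(p)[1]; return P(p,(p[4],p[5],10)),R@np.diag([-1,1,-1.])
def delta(pos,R):
    s=ctrl.read_state(); C=s["eef_rot"]; print("shift cm",100*C.T@(pos-s["ee_pos"]),"rot",Ro.from_matrix(C.T@R).as_rotvec(),"F",s["wrist_force"],"t",s["t"])
E
python3 -c "
from go import *
k,R=target(); delta(k-R[:,2]*.05,R); s=ctrl.read_state(); print('after rot', 100*R.T@(k-R[:,2]*.05-s['ee_pos']))"
```

```text
[  0.544    0.2014  -0.2469   0.4809 -17.6263 -42.838 ] [-14.1491  27.5555]
[[-0.0678 -0.3904]
 [-0.2484  0.9777]
 [-0.0571  0.2931]
 [ 0.4539 -0.4546]
 [-0.6006  0.0908]
 [ 0.6351  0.2107]
 [-2.4491 -1.7849]
 [-0.6569 -1.5847]]
key [0.4959 0.1694 0.1412]
[[ 0.8597  0.2444 -0.4486]
 [-0.2167  0.9697  0.1131]
 [ 0.4626  0.      0.8866]]
disc [ 0.4632 -0.0773  0.163 ] [ 0.4707 -0.0805  0.163 ] [ 0.4605 -0.0875  0.163 ] (array([ 0.4657, -0.0805,  0.1582]), [np.float64(2.4567395636844838), np.float64(2.334312231802662), np.float64(1.325969131993541)])
shift cm [ 5.3429 -1.0143 11.3097] rot [-0.0464 -0.4802 -0.1891] F [ 0.4565 -0.7567  0.0615] t 1.6
after rot [10.0592  0.0285  7.5031]
```

Request:
servo_tool(
  rows=[
    [[0, 0, 0], [-0.0093, -0.096, -0.0378]],
    [[0, 0, 0], [-0.0093, -0.096, -0.0378]],
    [[0, 0, 0], [-0.0093, -0.096, -0.0378]],
    [[0, 0, 0], [-0.0093, -0.096, -0.0378]],
    [[0, 0, 0], [-0.0093, -0.096, -0.0378]],
    [[2, 0, 0], [0, 0, 0]],
    [[2, 0, 1], [0, 0, 0]],
    [[2, 0, 1], [0, 0, 0]],
    [[2, 0, 1], [0, 0, 0]],
    [[2, 0, 1], [0, 0, 0]],
    [[0, 0, 0], [0, 0, 0]],
    [[0, 0, 0], [0, 0, 0]],
  ],
)

```text
t: 2.8
ee_pos: [0.4587, 0.179, 0.2178]
eef_rot: [[-0.859, 0.243, 0.45], [0.216, 0.97, -0.112], [-0.464, 0.001, -0.886]]
wrist_force: [-0.5, -0.8, 0.2]
gripper_width: 0.005
gripper_force: 0.0
```

```bash
python3 - <<'E'
from go import *
import cv2
c=ctrl.calibration("wrist");im=ctrl.get_image("wrist")[:,:,::-1]
cv2.imwrite("pics/w2.png",cv2.resize(im,(784,588),interpolation=cv2.INTER_CUBIC))
c["T"]=np.array(c["T"]).tolist();json.dump(c,open("w2.json","w"))
k,R=target();delta(k,R);p=np.load("p.npy")
for q in [(0,0,10),(-14,50,8),(-14,78,8),(-14,106,8)]: print(1.4*np.array(proj(c,P(p,(q[0]+p[4],q[1]+p[5],q[2])))))
E
```

```text
shift cm [ 0.228  -0.0277  8.5796] rot [0.0014 0.0024 0.0003] F [ 0.3399 -0.0985  0.1819] t 2.85
[387.488  302.7235]
[477.888  277.7617]
[528.4445 277.8191]
[578.9704 277.8766]
```

View pics/w2.png

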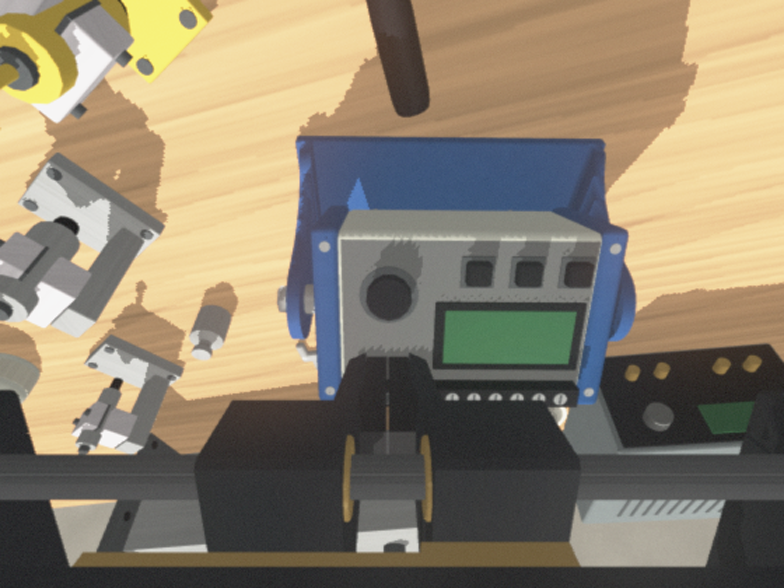

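In this view the tool is square to the panel. The key is at (389,297) and the squares at (480,273), (529,273) and (578,273), about 5 px from prediction. I refit with both wrist views.

```bash
cat > fit2.py <<'E'
import fit
from go import *
W2=json.load(open("w2.json")); w2=lambda u,v:(W2,(u+.5)/1.4-.5,(v+.5)/1.4-.5)
q=[(0,0,10),(-14,50,8),(-14,78,8),(-14,106,8)]; o2=[w2(389,297),w2(480,273),w2(529,273),w2(578,273)]
fit.obs=[o for o in fit.obs if o[4][0] is W]+[("K",*a,b) for a,b in zip(q,o2)]
s=least_squares(fit.res,np.load("p.npy"),loss="soft_l1",x_scale=[.01,.01,.1,.1,10,10])
print(s.x,np.degrees(s.x[2:4]));print(fit.res(s.x,False))
np.save("p.npy",s.x)
print("tri",tri(ray(*w(381,228)),ray(*o2[0]))); k,R=target();print("key",k);delta(k,R)
E
python3 fit2.py
```

```text
[  0.5453   0.2012  -0.2604   0.5393 -18.1628 -42.8584] [-14.9174  30.9005]
[[ 0.2217 -2.7568]
 [-0.0244 -0.1271]
 [-0.0571 -0.3753]
 [ 0.2025 -0.6773]
 [-0.9142  2.0064]
 [ 1.0626 -0.2748]
 [-0.1611  0.2592]
 [-0.8924  0.0927]
 [-0.166   0.4844]
 [ 0.4606  0.8751]]
tri (array([0.4973, 0.1693, 0.1354]), [np.float64(0.5215843079192589), np.float64(0.5215843079191841)])
key [0.4944 0.1704 0.1386]
shift cm [0.5061 0.0329 8.7272] rot [ 0.008 -0.056  0.012] F [ 0.3399 -0.0985  0.1819] t 2.85
```

Request:
servo_tool(
  rows=[
    [[0, 0, 0], [0.004, -0.03, 0.006]],
    [[0.7, 0, 0], [0, 0, 0]],
    [[0, 0, 1.5], [0, 0, 0]],
    [[0, 0, 1.5], [0, 0, 0]],
    [[0, 0, 1.5], [0, 0, 0]],
    [[0, 0, 1.3], [0, 0, 0]],
    [[0, 0, 0.8], [0, 0, 0]],
    [[0, 0, 0.4], [0, 0, 0]],
    [[0, 0, 0], [0, 0, 0]],
    [[0, 0, 0], [0, 0, 0]],
    [[0, 0, 0], [0, 0, 0]],
  ],
)

```text
t: 3.95
ee_pos: [0.486, 0.1712, 0.1531]
eef_rot: [[-0.844, 0.251, 0.474], [0.219, 0.968, -0.123], [-0.49, -0.0, -0.872]]
wrist_force: [0.3, -0.3, 0.0]
gripper_width: 0.002
gripper_force: 0.0
```

```bash
python3 - <<'E'
from go import *
import cv2
k,R=target();delta(k,R);s=ctrl.read_state();print(s["ee_pos"])
for n in("wrist","side"):
    c=ctrl.calibration(n);im=ctrl.get_image(n)[:,:,::-1];u,v=proj(c,s["ee_pos"]);print(n,u,v)
    if n=="wrist": a=cv2.resize(im[140:320,120:460],(680,360),interpolation=cv2.INTER_CUBIC)
    else: b=cv2.resize(im[150:240,180:350],(680,360),interpolation=cv2.INTER_CUBIC)
cv2.imwrite("pics/w3.png",cv2.resize(np.vstack([a,b]),(566,600)))
E
```

```text
shift cm [-0.0166  0.1294  1.6722] rot [ 0.003  -0.027   0.0056] F [ 0.3383 -0.2761  0.0326] t 3.95
[0.486  0.1712 0.1531]
wrist 277.7493062311814 273.5829283511063
side 236.45277875670277 191.79229439818465
```

View pics/w3.png

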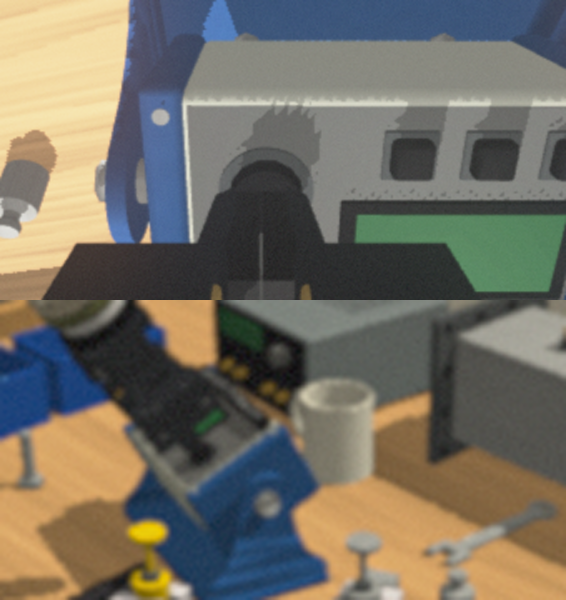

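The fingertips are centred laterally on the key, which is partly visible behind them. Its near rim is at about y=162 in the crop, wrist v≈237. I check that against the fit.

```bash
python3 - <<'E'
from go import *
k,R=target();c=ctrl.calibration("wrist");s=ctrl.read_state();C=s["eef_rot"]
for d in (.012,.016,.020):
  for dx in (-.003,0,.003):
    print(d,dx,"near rim of face:",proj(c,s["ee_pos"]+C@np.array([dx+.013,0.001,d])))
E
```

```text
0.012 -0.003 near rim of face: (np.float64(279.4424013197753), np.float64(246.43118692896658))
0.012 0 near rim of face: (np.float64(279.46307530589934), np.float64(241.43793164539395))
0.012 0.003 near rim of face: (np.float64(279.483976589197), np.float64(236.38977873316682))
0.016 -0.003 near rim of face: (np.float64(279.3694590673283), np.float64(243.4091972732638))
0.016 0 near rim of face: (np.float64(279.3892969196762), np.float64(238.50748456949376))
0.016 0.003 near rim of face: (np.float64(279.4093481464881), np.float64(233.553049408572))
0.02 -0.003 near rim of face: (np.float64(279.2995811479566), np.float64(240.51416260653232))
0.02 0 near rim of face: (np.float64(279.31863422237245), np.float64(235.7007913726129))
0.02 0.003 near rim of face: (np.float64(279.33788788025333), np.float64(230.836746811153))
```

Request:
servo_tool(
  rows=[
    [[0, 0.1, 0.6], [0, 0, 0]],
    [[0, 0, 0.4], [0, 0, 0]],
    [[0, 0, 0.2], [0, 0, 0]],
    [[0, 0, 0], [0, 0, 0]],
    [[0, 0, 0], [0, 0, 0]],
  ],
)

```text
t: 4.55
ee_pos: [0.4919, 0.1706, 0.142]
eef_rot: [[-0.844, 0.252, 0.473], [0.219, 0.968, -0.124], [-0.489, -0.001, -0.872]]
wrist_force: [0.4, 0.2, -0.8]
gripper_width: 0.004
gripper_force: 0.0
```

Request:
servo_tool(
  rows=[
    [[0, 0, 0.2], [0, 0, 0]],
    [[0, 0, 0], [0, 0, 0]],
    [[0, 0, 0], [0, 0, 0]],
  ],
)

```text
t: 4.85
ee_pos: [0.4929, 0.1704, 0.1405]
eef_rot: [[-0.844, 0.251, 0.474], [0.219, 0.968, -0.123], [-0.49, -0.0, -0.872]]
wrist_force: [-1.6, 1.0, 1.9]
gripper_width: 0.0
gripper_force: 1.2
```

Request:
servo_tool(
  rows=[
    [[0, 0, 0.2], [0, 0, 0]],
    [[0, 0, 0], [0, 0, 0]],
    [[0, 0, 0], [0, 0, 0]],
  ],
)

```text
t: 5.15
ee_pos: [0.4938, 0.1701, 0.1386]
eef_rot: [[-0.844, 0.251, 0.474], [0.219, 0.968, -0.124], [-0.489, -0.001, -0.872]]
wrist_force: [-1.7, 0.0, 2.4]
gripper_width: 0.004
gripper_force: 1.7
```

Request:
servo_tool(
  rows=[
    [[0, 0, 0.2], [0, 0, 0]],
    [[0, 0, 0], [0, 0, 0]],
    [[0, 0, 0], [0, 0, 0]],
  ],
)

```text
t: 5.45
ee_pos: [0.4947, 0.1699, 0.1368]
eef_rot: [[-0.844, 0.251, 0.474], [0.219, 0.968, -0.124], [-0.489, -0.001, -0.872]]
wrist_force: [-2.4, 2.0, 3.6]
gripper_width: 0.005
gripper_force: 2.2
```

Request:
servo_tool(
  rows=[
    [[0, 0, 0.1], [0, 0, 0]],
    [[0, 0, 0], [0, 0, 0]],
    [[0, 0, 0], [0, 0, 0]],
  ],
)

```text
t: 5.75
ee_pos: [0.4948, 0.1698, 0.1364]
eef_rot: [[-0.844, 0.251, 0.474], [0.219, 0.968, -0.123], [-0.49, -0.0, -0.872]]
wrist_force: [-9.0, 2.6, 10.8]
gripper_width: 0.008
gripper_force: 7.0
```

Request:
servo_tool(
  rows=[
    [[0, 0, 0.1], [0, 0, 0]],
    [[0, 0, 0], [0, 0, 0]],
    [[0, 0, 0], [0, 0, 0]],
  ],
)

```text
t: 6.05
ee_pos: [0.4949, 0.1699, 0.1362]
eef_rot: [[-0.844, 0.251, 0.475], [0.219, 0.968, -0.123], [-0.49, -0.0, -0.872]]
wrist_force: [-16.0, 3.4, 20.5]
gripper_width: 0.004
gripper_force: 12.6
```

Request:
servo_tool(
  rows=[
    [[0, 0, -0.5], [0, 0, 0]],
    [[0, 0, -1], [0, 0, 0]],
    [[0, 0, -2], [0, 0, 0]],
    [[0, 0, -3], [0, 0, 0]],
    [[0, 0, -3], [0, 0, 0]],
    [[0, 0, -2], [0, 0, 0]],
    [[0, 0, 0], [0, 0.13, 0]],
    [[0, 0, 0], [0, 0.13, 0]],
    [[0, 0, 0], [0, 0.13, 0]],
    [[0, 0, 0], [0, 0.122, 0]],
    [[0, 0, 0], [0, 0, 0]],
    [[0, 0, 0], [0, 0, 0]],
  ],
)

```text
t: 7.25
ee_pos: [0.4412, 0.1836, 0.235]
eef_rot: [[-0.968, 0.252, 0.001], [0.252, 0.968, -0.001], [-0.002, -0.001, -1.0]]
wrist_force: [0.0, 0.1, -0.0]
gripper_width: 0.006
gripper_force: 0.0
```

```bash
python3 - <<'E'
from go import *
s=ctrl.read_state();y=np.arctan2(-s["eef_rot"][1,0],-s["eef_rot"][0,0])
R=np.array([[-np.cos(y),-np.sin(y),0],[-np.sin(y),np.cos(y),0],[0,0,-1]])
print(s["ee_pos"]);delta(np.array([.50,-.09,.27]),R)
E
```

```text
[0.4412 0.1836 0.235 ]
shift cm [-12.5898 -24.9952  -3.454 ] rot [-0.0011  0.0015 -0.    ] F [ 0.0174  0.0924 -0.0219] t 7.25
```

Request:
servo_tool(
  rows=[
    [[-1.6, -3, -0.9], [0, 0, 0]],
    [[-1.6, -3.1, -0.9], [0, 0, 0]],
    [[-1.6, -3.1, -0.9], [0, 0, 0]],
    [[-1.6, -3.1, -0.8], [0, 0, 0]],
    [[-1.6, -3.2, 0], [0, 0, 0]],
    [[-1.6, -3.2, 0], [0, 0, 0]],
    [[-1.5, -3.2, 0], [0, 0, 0]],
    [[-1.5, -3.1, 0], [0, 0, 0]],
    [[0, 0, 0], [0, 0, 0]],
    [[0, 0, 0], [0, 0, 0]],
  ],
)

```text
t: 8.25
ee_pos: [0.4997, -0.0893, 0.2704]
eef_rot: [[-0.968, 0.252, -0.0], [0.252, 0.968, -0.001], [-0.0, -0.001, -1.0]]
wrist_force: [0.7, -0.1, 0.3]
gripper_width: 0.004
gripper_force: 0.0
```

```bash
python3 - <<'E'
from go import *
import cv2
s=ctrl.read_state();c=ctrl.calibration("wrist");im=ctrl.get_image("wrist")[:,:,::-1]
cv2.imwrite("pics/w4.png",cv2.resize(im,(784,588),interpolation=cv2.INTER_CUBIC))
c["T"]=np.array(c["T"]).tolist();json.dump(c,open("w4.json","w"))
print(s["ee_pos"],1.4*np.array(proj(c,np.array([.465,-.08,.163]))))
E
```

```text
[ 0.4997 -0.0893  0.2704] [388.8143 234.2804]
```

View pics/w4.png

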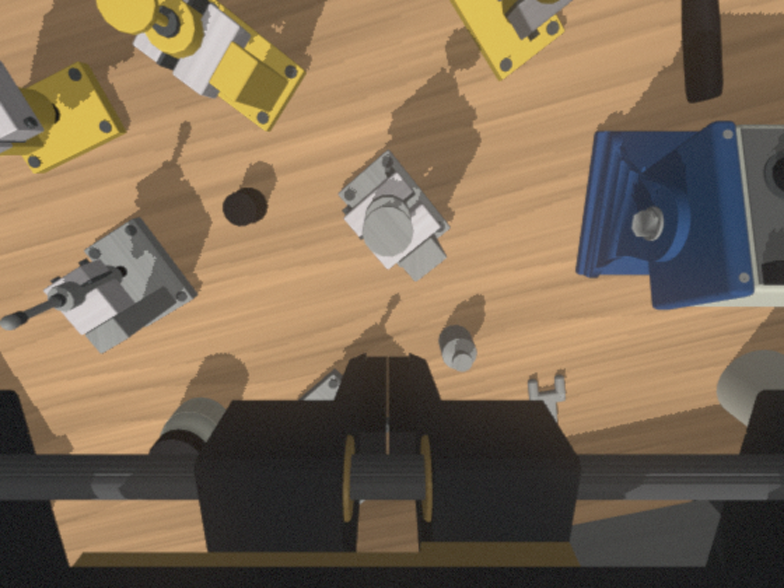

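The disc is at (388,230), with a diameter of about 52 px (30 mm at that depth). Every neighbour near it is lower than the gripper.

```bash
python3 - <<'E'
from go import *
c=json.load(open("w4.json"));q=plane(c,230.5/1.4*0+388.5/1.4-.5,230.5/1.4-.5,.163);print(q, 52/1.4*np.dot(np.array(c["T"])[:3,3]-q,np.array(c["T"])[:3,2])/(210/np.tan(np.radians(c["fovy"]/2))))
S=ctrl.read_state();delta(np.array([q[0]+.001,q[1]-.0005,.163]),S["eef_rot"])
E
```

```text
[ 0.4623 -0.0799  0.163 ] 0.029982735695631122
shift cm [ 3.7368 -0.1008 10.7513] rot [0. 0. 0.] F [0.3176 0.4286 0.0338] t 8.3
```

Request:
servo_tool(
  rows=[
    [[1.9, -0.1, 0], [0, 0, 0]],
    [[1.8, 0, 1], [0, 0, 0]],
    [[0, 0, 2], [0, 0, 0]],
    [[0, 0, 2], [0, 0, 0]],
    [[0, 0, 2], [0, 0, 0]],
    [[0, 0, 1.5], [0, 0, 0]],
    [[0, 0, 1], [0, 0, 0]],
    [[0, 0, 0.5], [0, 0, 0]],
    [[0, 0, 0], [0, 0, 0]],
    [[0, 0, 0], [0, 0, 0]],
  ],
)

```text
t: 9.3
ee_pos: [0.4645, -0.0814, 0.1711]
eef_rot: [[-0.968, 0.251, 0.0], [0.251, 0.968, -0.001], [-0.001, -0.001, -1.0]]
wrist_force: [-0.0, 0.0, 0.3]
gripper_width: 0.002
gripper_force: 0.0
```

Request:
servo_tool(
  rows=[
    [[0, 0, 0.2], [0, 0, 0]],
    [[0, 0, 0.2], [0, 0, 0]],
    [[0, 0, 0.2], [0, 0, 0]],
    [[0, 0, 0], [0, 0, 0]],
    [[0, 0, 0], [0, 0, 0]],
  ],
)

```text
t: 9.8
ee_pos: [0.4642, -0.0816, 0.1644]
eef_rot: [[-0.968, 0.252, -0.001], [0.252, 0.968, -0.0], [0.001, -0.001, -1.0]]
wrist_force: [-0.4, 0.3, 0.3]
gripper_width: 0.005
gripper_force: 0.0
```

```bash
python3 - <<'E'
from go import *
import cv2
s=ctrl.read_state();ims=[]
for n in("scene","side","wrist"):
    c=ctrl.calibration(n);im=ctrl.get_image(n)[:,:,::-1];u,v=proj(c,s["ee_pos"]);u,v=int(u),int(v)
    ims.append(cv2.resize(im[v-45:v+45,u-40:u+40] if n!="wrist" else im[v-90:v+90,u-80:u+80],(266,300),interpolation=cv2.INTER_CUBIC))
cv2.imwrite("pics/d.png",np.hstack(ims))
E
```

```text
(no output)
```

View pics/d.png

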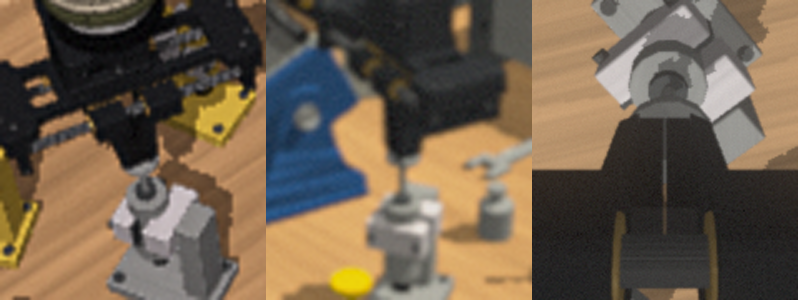

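The fingertips sit centred over the disc in all three views. I press down slowly.

Request:
servo_tool(
  rows=[
    [[0, 0, 0.15], [0, 0, 0]],
    [[0, 0, 0.15], [0, 0, 0]],
    [[0, 0, 0.15], [0, 0, 0]],
    [[0, 0, 0.15], [0, 0, 0]],
    [[0, 0, 0], [0, 0, 0]],
    [[0, 0, 0], [0, 0, 0]],
  ],
)

```text
t: 10.55
ee_pos: [0.4643, -0.0816, 0.1585]
eef_rot: [[-0.968, 0.252, -0.0], [0.252, 0.968, -0.001], [0.0, -0.001, -1.0]]
wrist_force: [0.3, 0.5, 1.7]
gripper_width: 0.009
gripper_force: 1.0
```

Request:
servo_tool(
  rows=[
    [[0, 0, 0.15], [0, 0, 0]],
    [[0, 0, 0.15], [0, 0, 0]],
    [[0, 0, 0.15], [0, 0, 0]],
    [[0, 0, 0.15], [0, 0, 0]],
    [[0, 0, 0.15], [0, 0, 0]],
    [[0, 0, 0], [0, 0, 0]],
    [[0, 0, 0], [0, 0, 0]],
  ],
)

```text
t: 11.25
ee_pos: [0.4643, -0.0816, 0.151]
eef_rot: [[-0.968, 0.251, -0.0], [0.251, 0.968, -0.001], [0.0, -0.001, -1.0]]
wrist_force: [1.8, -0.7, 2.7]
gripper_width: 0.007
gripper_force: 1.3
```

The disc is 12 mm down at 2.7 N, about half the stroke. Now I release it slowly, straight up, and clear the hand.

Request:
servo_tool(
  rows=[
    [[0, 0, -0.3], [0, 0, 0]],
    [[0, 0, -0.4], [0, 0, 0]],
    [[0, 0, -0.4], [0, 0, 0]],
    [[0, 0, -0.5], [0, 0, 0]],
    [[0, 0, -1], [0, 0, 0]],
    [[0, 0, -2], [0, 0, 0]],
    [[0, 0, -3], [0, 0, 0]],
    [[0, 0, -3], [0, 0, 0]],
    [[0, 0, -2], [0, 0, 0]],
    [[-1.5, 0, 0], [0, 0, 0]],
    [[-2, 0, 0], [0, 0, 0]],
    [[0, 0, 0], [0, 0, 0]],
  ],
)

```text
t: 12.45
ee_pos: [0.499, -0.0906, 0.277]
eef_rot: [[-0.968, 0.251, -0.001], [0.251, 0.968, -0.0], [0.001, -0.001, -1.0]]
wrist_force: [-0.3, -0.6, -0.1]
gripper_width: 0.008
gripper_force: 0.0
```

Request:
servo_tool(
  rows=[
    [[0, 0, 0], [0, 0, 0]],
    [[0, 0, 0], [0, 0, 0]],
    [[0, 0, 0], [0, 0, 0]],
  ],
)

```text
t: 12.75
ee_pos: [0.4975, -0.0901, 0.2771]
eef_rot: [[-0.968, 0.251, -0.001], [0.251, 0.968, -0.0], [0.001, -0.001, -1.0]]
wrist_force: [-0.7, 0.4, 0.9]
gripper_width: 0.003
gripper_force: 0.0
```

```bash
python3 - <<'E'
from go import *
import cv2
c=ctrl.calibration("wrist")
a=cv2.resize(ctrl.get_image("wrist")[:,:,::-1],(420,315),interpolation=cv2.INTER_CUBIC);cv2.imwrite("pics/e.png",np.hstack([a,cv2.resize(ctrl.get_image("side")[130:310,180:397,::-1],(380,315))]))
print(ctrl.read_state()["ee_pos"],.75*np.array(proj(c,np.array([.4623,-.0799,.163]))),"if stuck 12mm:",.75*np.array(proj(c,np.array([.4623,-.0799,.151]))))
E
```

```text
[ 0.4977 -0.0902  0.2771] [208.884  123.8113] if stuck 12mm: [208.8176 121.9499]
```

View pics/e.png

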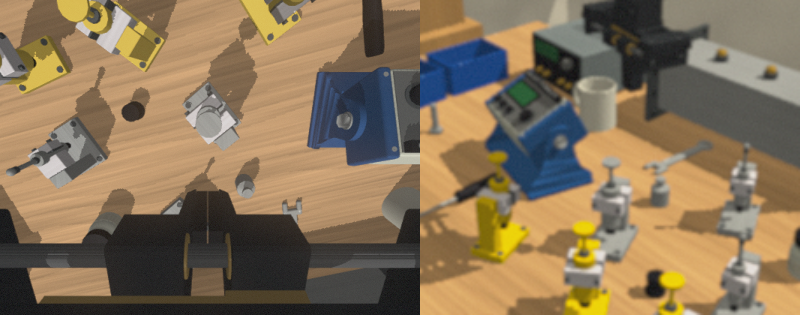

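The disc is back up at (209,124), exactly where predicted, everything else is in place, and the hand is clear.

```bash
python3 -c "
from rig import ctrl
print(ctrl.finish_job())"
```

```text
the job is handed in; nothing more can be done
None
```

I pressed the round zero key in to its stop and let it out, then pushed the steel transducer's disc down about 12 mm of its 25 mm stroke and let it spring back, with nothing else seen to move; the job is handed in with the hand clear after about 13 s.

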